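Unlock the child-resistant cap of the wide reagent bottle

ROBOT

A 6-joint arm with a two-finger parallel gripper is mounted at the origin on a cart in front of the work surface, level with it; the furniture and walls round the work are solid. World frame = base frame: x ahead of the robot, y to its left, z up, the work surface at z = 0. Lengths are in mm, angles in rad, forces in N, time in s.
With the tool pointing down it reaches from about 350 to 875 mm from the base axis. Payload 4.2 kg.
Tool frame: the origin (TCP) lies midway between the tips of the shut fingers; the grasp point (between the pads) lies 19 mm behind it (arm.tcp_to_grasp is the distance from the TCP to the grasp point, in mm); z points along the fingers, y is the line along which they close (so a half turn about z gives the same grasp; the last joint's range is limited). The gripper opens to 85 mm and grips with 20 to 120 N. Pads are 22 mm wide; open, the fingers measure 114 mm over their backs; the gripper's body (76 mm by 85 mm) begins 54 mm behind the grasp point. The pads swing forward as they close: fully open they stand 13 mm farther back than shut.
Start: joints at [1.369, 0.385, 0.008, 0, -1.194, -0.259], TCP at [277.882, 559.804, 208.412] pointing down, gripper open.
Joint ranges: [-3.14, 3.14], [-1.21, 2.06], [-1.07, 1.41], [-3.16, 2.05], [-2.99, -0.16], [-3.1, 3.1]. Speed limits (rad/s): [2.79, 2.79, 3.14, 3.14, 3.14, 3.14].

INTERFACE

Orientations are given as a unit quaternion [x, y, z, w].
In Python, from bench import arm gives the robot as it stands.
- The arm moves only by the tool arm_command, never from a script. Its argument "rows" is a list of rows, each a list of 2 entries, a list of its own where there are three numbers: the shift along the tool's x, y, z as a fraction of full scale, then the turn, a rotation vector about the tool's x, y, z as a fraction of full scale. In form: [[[x, y, z], [wx, wy, wz]], ...]. A call has 1 to 5 rows; each row is the pose to reach, as a shift and turn from the pose commanded when the call began, along the tool's axes at that moment, turning the shorter way round; what a row does not reach only later rows make up. Full scale, the value 1, is 0.25 m for a shift and 180 degrees for a turn. A row lasts 1/10 s, in which the tool goes at most 50 mm and 8.59 degrees, less where a joint would pass 70% of its speed; a pose out of reach is approached as far as the arm can. A call with a number of a shift or a turn outside -1 to 1 is refused whole. A call with a gripper value outside its range is refused whole. "grip" is the opening, from 0 (shut) to 1 (fully open), set as the call begins (left out, the last holds). The fingers move at their own pace and stop on an object; the grip force is fixed at half the most. Time passes only in rows, so rows that repeat a pose let the fingers close. It gives the time, the measured TCP pose, the force, the opening and the grip force at its end, in the units of the state.
- arm.read_state(): the state, without advancing time (a new reading comes with each control period).
- arm.get_image(name): name is "side" or "top" or "wrist"; returns (picture, depth): 400x640x3 uint8, blue, green, red; 400x640 float32, mm along the optical axis (not along the pixel's ray), 0 where there is no reading.
- arm.camera_info(name): a dict with "fx", "fy", "cx", "cy" (pixels), "k1" (the pictures are not rectified: a ray, as slopes to the right and down, at radius r is drawn at 1 + k1 r^2 times it, then the intrinsics apply), "extrinsics" (4x4, takes a point from camera to world coordinates). Camera axes: x right, y down, z forward; pixel columns grow to the right and rows downward; lengths in mm; the calibration is good to about 2 mm. A picture is of the moment at which its call begins: read the wrist's pose just before it. camera_info takes no time and is no camera call; for the wrist camera it gives the pose at the moment of the call.
- arm.job_done(): hands the job in; it is judged then, once.
Trained networks look in the newest picture that a camera, given by its name, has taken for a name from the list of things; names that differ only in an ending like _2 or _b are one class to them, and where a whole thing is asked for, a point or a joint stands for the part that bears it (a point fixed in the world has none). Each returns a list of dicts, best first, with "score" (0 to 1); they miss things now and then, are a little off and sometimes report something else, mostly with a low value. They report only what shows in the picture. A call takes as long as a camera call. They do not tell look-alikes from the thing itself.
- arm.spot_in(camera, query): "position" ([column, row] in pixels, amid what is visible of it).
The state is a dict: "clock": time; "joints": joint angles; "joint_vel": joint speeds; "joint_efforts": joint torques, N m; "position": TCP position; "ee_rot": TCP orientation; "contact_force": force on the tool from outside, world axes, zero at the start; "wrist_torque": the same for the moment, N m; "gripper_width": finger opening in mm; "grasp_force": force on a finger pad.
Only numpy, scipy, OpenCV 4.12 (cv2) and the standard library are available. Lean on these libraries where they do the work, as an engineer would, in place of code of your own. Each camera call takes 0.05 s, during which the arm holds its last target. There are 200 camera calls.

TASK

Two amber reagent bottles stand clamped in bench holders, both shut with white push-and-turn safety caps. Unlock the short wide bottle: press its cap straight down against the spring and, keeping it down, turn it anticlockwise (seen from above) by about 60 degrees past its catch, then let go so that the cap springs back up unlocked. Leave the tall slim bottle locked.

Things in the scene. Friction and masses are not known exactly. Their poses are not given: they have to be found in the camera images.
- wide_cap (a point): on the axis of the round white cap of the short wide amber bottle, 12 mm below its flat top; z up. Cap 48 mm across its ribs, 30 tall, top 113 mm above the bench; grip its sides at any yaw. Below it: a neck 34 mm across, then a shoulder sloping from 72 mm height down to 60 mm at the side (bottle 68 across). A 90 mm square, 28 mm high holder fixes the bottle: it cannot move or turn
- wide_push (a joint): how far the wide bottle's cap is pressed down, m: 0 up, 0.007 fully down. A spring holds it up: 5 N starts it, 12 N holds it fully down
- wide_turn (a joint): turn of the wide bottle's cap, rad, growing anticlockwise seen from above: 0 to 0.1 at the start (locked), 1.4 end stop. A catch blocks it at about 0.17 unless pressed down 4.5 mm or more; pressed, it turns easily. Past 0.61 it is beyond the catch: let go there, it springs up and stays unlocked; let go between, it stays stuck down
- tall_cap (a point): on the axis of the cap of the tall slim amber bottle, 12 mm below its top; z up: the same kind of cap, 30 mm across, 26 tall, top 134 mm above the bench, bottle 44 mm across in a 66 mm square holder. Leave it alone. Left of both bottles stands a tall microscope (x from 0.47, y from -0.03 to 0.2): reach round it on the robot's side
- tall_turn (a joint): turn of the tall bottle's cap, rad, 0 at the start; it too is blocked at about 0.17 unless it is pressed down
There are look-alikes about, which are no part of the job. What is shaped like the part that bears tall_cap but purple is not meant.

How it is judged (in metres and radians):
On the way, in this order (a step that is already met when the one before it is completed fails the run):
1. the wide bottle's cap is pressed down while still locked (value of joint wide_push above 0.004 m and value of joint wide_turn below 0.4 rad), for 0.05 s.
2. the cap is turned anticlockwise past its catch (value of joint wide_turn above 0.65 rad), for 0.2 s.
At the end, for the whole second after the job is handed in: the wide bottle's cap is turned past its catch (more than 0.65 rad) and has sprung back up (less than 2 mm down); the tall bottle's cap is still locked (turned less than 0.3 rad) (value of joint wide_turn above 0.65 rad and value of joint wide_push below 0.002 m and value of joint tall_turn below 0.3 rad); the robot touches nothing.
It fails at once if the tall bottle's cap is turned past its catch (value of joint tall_turn above 0.3 rad).
It also fails if it takes over 35 s, if anything falls off the work surface, if the arm or the gripper's body presses on something with over 40 N, if the wrist force passes 120 N, or if a joint passes its speed limit or range.

## Working session

There is one attempt and no reset: what is moved stays moved. The work goes in short steps, Python scripts to look and compute and a tool call to move; the robot and the scene stay as the last step left them, time stands still between calls to the robot, and variables do not carry over. Pictures are saved under pics/ and viewed, at most 10 in all, crops included, and the job is handed in when it is done.

Besides the shell and the picture viewer there is one more tool, called after "Emit:" as name(argument=value, ...) on one line, values as JSON. arm_command: Moves the arm, as the interface text tells. Shift numbers are shares of 0.25 m and turn numbers shares of 180 degrees, none past 1 either way. Its arguments: {"type":"object","properties":{"rows":{"type":"array","items":{"type":"array"}},"grip":{"type":"number"}},"required":["rows"]}

```bash
ls; mkdir -p pics; cat > h.py <<'E'
import numpy as np, cv2
from bench import arm
from scipy.spatial.transform import Rotation as R
def px2w(ci,uv,depth):
    K=np.array([[ci['fx'],0,ci['cx']],[0,ci['fy'],ci['cy']],[0,0,1.]])
    p=cv2.undistortPoints(np.array([[uv]],float),K,np.array([ci['k1'],0,0,0,0.]))[0,0]
    E=np.array(ci['extrinsics'])
    return E[:3,:3]@(np.array([p[0],p[1],1])*depth)+E[:3,3]
E
python3 - <<'E'
from h import *
s=arm.read_state(); print(s['clock'],s['position'],s['ee_rot'],s['gripper_width'])
print(R.from_quat(s['ee_rot']).as_matrix().round(3))
ims=[]
for n in ['top','side']:
    im,d=arm.get_image(n); ci=arm.camera_info(n); cv2.imwrite(f'pics/{n}0.png',im)
    np.save(f'{n}0.npy',d)
    for q in ['wide_cap','tall_cap']:
        for r in arm.spot_in(n,q)[:4]:
            u,v=r['position']; z=d[int(v),int(u)]
            print(n,q,round(r['score'],2),np.round([u,v]),z,px2w(ci,(u,v),z).round(0))
E
```

```text
pics
0.0 [277.59464672 559.22632032 207.29959347] [ 9.73553699e-01 -2.28455528e-01 -2.17965018e-04  1.10410877e-03] 85.38091104833035
[[ 0.896 -0.445 -0.001]
 [-0.445 -0.896 -0.002]
 [ 0.     0.002 -1.   ]]
top wide_cap 0.79 [442. 176.] 1092.5116 [ 562. -423.  112.]
top tall_cap 0.68 [351. 195.] 1058.5466 [ 505. -199.  135.]
top tall_cap 0.56 [179. 221.] 1043.5018 [436. 198. 135.]
side wide_cap 0.87 [388. 295.] 683.95795 [ 559. -441.  110.]
side tall_cap 0.73 [327. 221.] 867.40814 [ 501. -211.  127.]
```

View pics/top0.png

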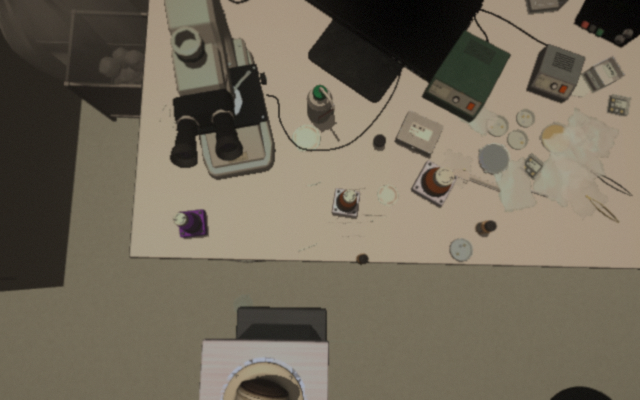

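View pics/side0.png

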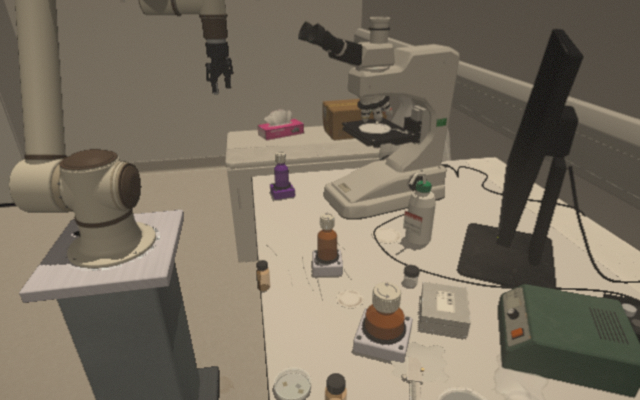

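The top view shows the wide cap at (442,176), the tall amber cap at (351,195) and the purple look-alike at (190,222). The side view agrees, with the wide cap at (388,295). I'll travel round the robot's side of the microscope, letting yaw follow the base.

```bash
cat >> h.py <<'E'
def plan(p0,Rm,wps):
    for x,y,z,dy in wps:
        t=np.array([x,y,z],float)
        print((Rm.T@(t-p0)/250).round(3),'wz',round(-dy/180,3))
        p0=t; Rm=(R.from_euler('z',dy,degrees=True)*R.from_matrix(Rm)).as_matrix()
def cur():
    s=arm.read_state(); return s,np.array(s['position']),R.from_quat(s['ee_rot']).as_matrix()
E
python3 - <<'E'
from h import *
s,p,Rm=cur()
plan(p,Rm,[(350,330,260,-21),(375,85,260,-31),(390,-160,260,-35),(530,-350,260,-10)])
E
```

```text
[ 0.667  0.694 -0.207] wz 0.117
[0.789 0.59  0.   ] wz 0.172
[0.972 0.138 0.   ] wz 0.194
[ 0.475 -0.816 -0.001] wz 0.056
```

Emit:
arm_command(rows=[[[0.13, 0.14, -0.04], [0, 0, 0.023]], [[0.27, 0.28, -0.08], [0, 0, 0.047]], [[0.4, 0.42, -0.12], [0, 0, 0.07]], [[0.53, 0.55, -0.16], [0, 0, 0.094]], [[0.667, 0.694, -0.207], [0, 0, 0.117]]])

```text
clock: 0.8
position: [349.9, 329.4, 260.2]
ee_rot: [0.915, -0.404, 0.0, 0.0]
contact_force: [1.4, 0.0, 1.0]
gripper_width: 85.4
grasp_force: 0.0
```

Emit:
arm_command(rows=[[[0.16, 0.12, 0], [0, 0, 0.034]], [[0.32, 0.24, 0], [0, 0, 0.069]], [[0.47, 0.35, 0], [0, 0, 0.103]], [[0.63, 0.47, 0], [0, 0, 0.137]], [[0.79, 0.59, 0], [0, 0, 0.172]]])

```text
clock: 1.3
position: [374.2, 84.1, 260.3]
ee_rot: [0.774, -0.633, 0.0, -0.001]
contact_force: [0.5, 0.3, 0.0]
gripper_width: 85.3
grasp_force: 0.0
```

Emit:
arm_command(rows=[[[0.19, 0.03, 0], [0, 0, 0.039]], [[0.39, 0.055, 0], [0, 0, 0.078]], [[0.58, 0.083, 0], [0, 0, 0.116]], [[0.78, 0.11, 0], [0, 0, 0.155]], [[0.97, 0.14, 0], [0, 0, 0.194]]])

```text
clock: 1.8
position: [388.7, -160.7, 260.4]
ee_rot: [-0.547, 0.837, -0.0, 0.001]
contact_force: [1.0, 1.2, -0.1]
gripper_width: 85.6
grasp_force: 0.0
```

Emit:
arm_command(rows=[[[0.1, -0.16, 0], [0, 0, 0.01]], [[0.2, -0.33, 0], [0, 0, 0.022]], [[0.29, -0.49, 0], [0, 0, 0.034]], [[0.38, -0.65, 0], [0, 0, 0.045]], [[0.475, -0.81, 0], [0, 0, 0.056]]])

```text
clock: 2.3
position: [528.7, -349.6, 259.7]
ee_rot: [-0.473, 0.881, 0.0, -0.0]
contact_force: [0.7, 0.3, 0.7]
gripper_width: 85.5
grasp_force: 0.0
```

```bash
cat > look.py <<'E'
import sys
from h import *
s,p,Rm=cur(); print(s['clock'],p,s['joints'])
ci=arm.camera_info('wrist'); im,d=arm.get_image('wrist'); cv2.imwrite(f'pics/w{sys.argv[1]}.png',im)
r=arm.spot_in('wrist','wide_cap')
for q in r[:3]:
    u,v=q['position']; print(q['score'],u,v,d[int(v),int(u)],px2w(ci,(u,v),d[int(v),int(u)]))
# cap top: points with z 108..118 near the estimate, circle by convex hull
E=np.array(ci['extrinsics']);K=np.array([[ci['fx'],0,ci['cx']],[0,ci['fy'],ci['cy']],[0,0,1.]])
vv,uu=np.mgrid[:400,:640]
n=cv2.undistortPoints(np.stack([uu,vv],-1).reshape(-1,1,2).astype(float),K,np.array([ci['k1'],0,0,0,0.]))[:,0]
P=np.c_[n,np.ones(len(n))]*d.reshape(-1,1)@E[:3,:3].T+E[:3,3]
m=(d.ravel()>0)&(np.hypot(P[:,0]-560,P[:,1]+427)<60)&(P[:,2]>105)&(P[:,2]<122)
Q=P[m]; print(len(Q)); 
if len(Q)>20:
    print('circle',cv2.minEnclosingCircle(Q[:,:2].astype(np.float32)),'z',np.percentile(Q[:,2],[10,50,90]),'ctr',np.percentile(Q[:,:2],[2,98],axis=0).mean(0),np.ptp(np.percentile(Q[:,:2],[2,98],axis=0),axis=0))
E
python3 look.py 1
```

```text
2.3 [ 528.69038639 -349.6045135   259.69383561] [-3.29423343e-01  3.71926371e-01  1.16499302e-01 -7.74830279e-05
 -1.31550698e+00 -2.55614444e-01]
0.93 259.4 138.9 305.42557 [ 557.0095078  -427.61678555  113.45792787]
1411
circle ((562.0689697265625, -429.5330505371094), 24.09819984436035) z [111.50070058 112.81561684 113.8827321 ] ctr [ 560.99374435 -429.61632029] [41.77885139 42.01728762]
```

View pics/w1.png

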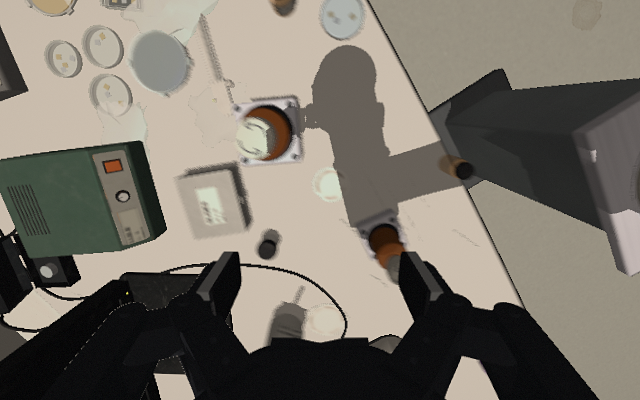

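```bash
python3 -c "
from h import *
s,p,Rm=cur(); plan(p,Rm,[(561,-429,175,0)])"
```

```text
[ 0.189 -0.277  0.323] wz 0.0
```

The wrist view shows the wide cap at about (258,138). The circle fit gives (562,-429.5) with the top at z ≈ 113, which agrees with the text. Next I'll go above it and take a second, closer look.

Emit:
arm_command(rows=[[[0.1, -0.14, 0.1], [0, 0, 0]], [[0.189, -0.277, 0.2], [0, 0, 0]], [[0.189, -0.277, 0.323], [0, 0, 0]], [[0.189, -0.277, 0.323], [0, 0, 0]]])

```text
clock: 2.8
position: [556.8, -424.0, 172.6]
ee_rot: [-0.473, 0.881, 0.005, -0.003]
contact_force: [0.5, 0.2, -0.8]
gripper_width: 85.4
grasp_force: 0.0
```

```bash
python3 look.py 2;python3 -c "
from h import *
s,p,Rm=cur(); plan(p,Rm,[(561.5,-429.5,83,0)])"
```

```text
2.8 [ 556.76180111 -424.02530146  172.59046353] [-0.42152283  0.54246253  0.17661716 -0.00229385 -1.21700969 -0.16277552]
0.65 308.0 196.6 235.33762 [ 559.17031041 -436.54233001  112.97031951]
2183
circle ((561.7313842773438, -429.3240661621094), 23.922998428344727) z [111.55822545 112.87689466 113.78212968] ctr [ 561.04129565 -430.32769025] [41.52597815 41.62378529]
[ 0.009 -0.017  0.386] wz 0.0
```

View pics/w2.png

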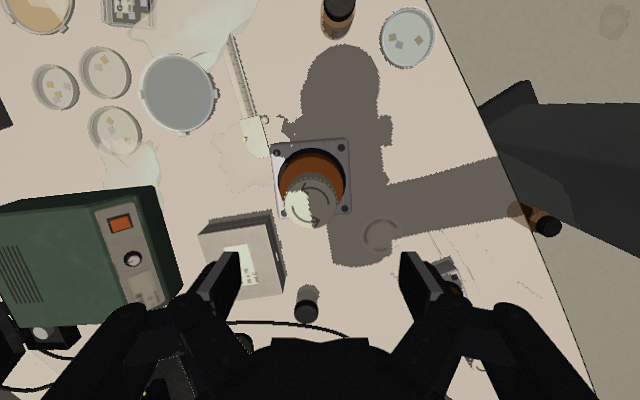

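The closer view confirms the cap at (310,200), with the circle at (561.7,-429.3). Now descend.

Emit:
arm_command(rows=[[[0, 0, 0], [0, 0, 0]], [[0, 0, 0.12], [0, 0, 0]], [[0, 0, 0.24], [0, 0, 0]], [[0, 0, 0.36], [0, 0, 0]], [[0, 0, 0.36], [0, 0, 0]]])

```text
clock: 3.4
position: [558.0, -423.5, 87.0]
ee_rot: [-0.474, 0.88, 0.003, -0.001]
contact_force: [0.5, 0.3, 0.1]
gripper_width: 85.8
grasp_force: 0.0
```

Emit:
arm_command(rows=[[[0, 0, 0], [0, 0, 0]], [[0, 0, 0], [0, 0, 0]]])

```text
clock: 3.6
position: [561.5, -426.3, 92.8]
ee_rot: [-0.474, 0.88, -0.003, 0.001]
contact_force: [-0.6, 0.0, 0.4]
gripper_width: 85.6
grasp_force: 0.0
```

```bash
python3 -c "
from h import *
s,p,Rm=cur(); print(p,s['joints'][5],s['contact_force']); plan(p,Rm,[(561.5,-429.5,83,0)])"
```

```text
[ 561.46616608 -426.25134967   92.84642819] -0.16266379377340423 [-0.58126251  0.02967501  0.38433059]
[ 0.011 -0.007  0.039] wz 0.0
```

Emit:
arm_command(rows=[[[0.006, -0.005, 0.02], [0, 0, 0]], [[0.006, -0.005, 0.035], [0, 0, 0]], [[0.006, -0.005, 0.035], [0, 0, 0]], [[0.006, -0.005, 0.035], [0, 0, 0]]])

```text
clock: 4.0
position: [559.8, -427.4, 80.3]
ee_rot: [-0.474, 0.881, 0.0, -0.0]
contact_force: [0.1, -0.8, 0.2]
gripper_width: 85.5
grasp_force: 0.0
```

```bash
python3 -c "
from h import *
s,p,Rm=cur(); print(p,s['joints'][5],s['contact_force']); plan(p,Rm,[(561.5,-429.5,83,0)])"
```

```text
[ 559.75567926 -427.4453191    80.33573834] -0.16022974743134863 [ 0.08161749 -0.80053845  0.20613283]
[ 0.003 -0.01  -0.011] wz 0.0
```

Emit:
arm_command(rows=[[[0.003, -0.01, -0.006], [0, 0, 0]], [[0.003, -0.01, -0.006], [0, 0, 0]], [[0.003, -0.01, -0.006], [0, 0, 0]]])

```text
clock: 4.3
position: [561.7, -429.5, 82.0]
ee_rot: [-0.474, 0.881, -0.0, 0.0]
contact_force: [-0.1, 0.2, -0.6]
gripper_width: 85.4
grasp_force: 0.0
```

Emit:
arm_command(rows=[[[0, 0, 0], [0, 0, 0]], [[0, 0, 0], [0, 0, 0]], [[0, 0, 0], [0, 0, 0]], [[0, 0, 0], [0, 0, 0]], [[0, 0, 0], [0, 0, 0]]], grip=0.3)

```text
clock: 4.8
position: [561.8, -429.6, 82.6]
ee_rot: [-0.474, 0.881, -0.0, 0.0]
contact_force: [-1.4, 1.1, 2.6]
gripper_width: 42.7
grasp_force: 60.5
```

Emit:
arm_command(rows=[[[0, 0, 0], [0, 0, 0]], [[0, 0, 0], [0, 0, 0]], [[0, 0, 0], [0, 0, 0]]])

```text
clock: 5.1
position: [561.8, -429.6, 82.5]
ee_rot: [-0.474, 0.881, -0.0, 0.0]
contact_force: [0.3, 0.9, 4.4]
gripper_width: 42.8
grasp_force: 60.7
```

Emit:
arm_command(rows=[[[0, 0, 0.008], [0, 0, 0]], [[0, 0, 0.016], [0, 0, 0]], [[0, 0, 0.024], [0, 0, 0]], [[0, 0, 0.03], [0, 0, 0]], [[0, 0, 0.03], [0, 0, 0]]])

```text
clock: 5.6
position: [561.8, -429.6, 76.5]
ee_rot: [-0.474, 0.88, -0.001, 0.0]
contact_force: [-2.3, 2.2, 10.0]
gripper_width: 42.4
grasp_force: 61.3
```

Emit:
arm_command(rows=[[[0, 0, 0], [0, 0, 0]], [[0, 0, 0], [0, 0, 0]]])

```text
clock: 5.8
position: [561.9, -429.6, 76.7]
ee_rot: [-0.474, 0.88, -0.001, 0.0]
contact_force: [-1.5, 3.5, 10.0]
gripper_width: 42.6
grasp_force: 61.3
```

Emit:
arm_command(rows=[[[0, 0, 0.006], [0, 0, 0]], [[0, 0, 0.012], [0, 0, 0]], [[0, 0, 0.012], [0, 0, 0]]])

```text
clock: 6.1
position: [561.9, -429.7, 75.4]
ee_rot: [-0.474, 0.88, -0.001, 0.0]
contact_force: [-3.3, 4.5, 14.9]
gripper_width: 42.5
grasp_force: 62.0
```

Fully down (15 N). Now turn anticlockwise, which is −z in the tool frame.

Emit:
arm_command(rows=[[[0, 0, 0], [0, 0, -0.03]], [[0, 0, 0], [0, 0, -0.065]], [[0, 0, 0], [0, 0, -0.1]], [[0, 0, 0], [0, 0, -0.135]], [[0, 0, 0], [0, 0, -0.17]]])

```text
clock: 6.6
position: [561.8, -429.7, 75.4]
ee_rot: [-0.691, 0.722, -0.001, -0.0]
contact_force: [-4.2, 5.0, 14.6]
gripper_width: 42.7
grasp_force: 62.0
```

Emit:
arm_command(rows=[[[0, 0, 0], [0, 0, -0.04]], [[0, 0, 0], [0, 0, -0.08]], [[0, 0, 0], [0, 0, -0.12]], [[0, 0, 0], [0, 0, -0.16]], [[0, 0, 0], [0, 0, -0.19]]])

```text
clock: 7.1
position: [561.7, -429.8, 75.4]
ee_rot: [0.873, -0.487, 0.001, 0.001]
contact_force: [-3.9, 3.8, 15.2]
gripper_width: 42.5
grasp_force: 62.0
```

Emit:
arm_command(rows=[[[0, 0, 0], [0, 0, 0]], [[0, 0, 0], [0, 0, 0]], [[0, 0, 0], [0, 0, 0]]])

```text
clock: 7.4
position: [561.7, -429.8, 75.4]
ee_rot: [0.872, -0.489, 0.001, 0.001]
contact_force: [-3.5, 3.0, 16.5]
gripper_width: 42.4
grasp_force: 62.0
```

```bash
python3 -c "
from h import *
s,p,Rm=cur(); print(p,s['joints'],s['contact_force'],s['wrist_torque'],s['gripper_width'])"
```

```text
[ 561.67529085 -429.80933155   75.35396289] [-0.424544    0.62439444  0.06676092  0.00182879 -1.01143493  0.97259545] [-3.51386381  3.02387159 16.48160807] [1.18369603 1.23516425 0.06441105] 42.38760468383951
```

Yaw rose by 65° with almost no torque. Let the cap rise, then release and lift away.

Emit:
arm_command(rows=[[[0, 0, -0.014], [0, 0, 0]], [[0, 0, -0.028], [0, 0, 0]], [[0, 0, -0.04], [0, 0, 0]], [[0, 0, -0.04], [0, 0, 0]]])

```text
clock: 7.8
position: [561.5, -429.6, 82.1]
ee_rot: [0.872, -0.489, 0.0, 0.0]
contact_force: [-1.0, 1.1, 4.9]
gripper_width: 42.0
grasp_force: 62.3
```

Emit:
arm_command(rows=[[[0, 0, 0], [0, 0, 0]], [[0, 0, 0], [0, 0, 0]], [[0, 0, 0], [0, 0, 0]], [[0, 0, 0], [0, 0, 0]], [[0, 0, 0], [0, 0, 0]]], grip=1)

```text
clock: 8.3
position: [561.4, -429.3, 80.9]
ee_rot: [0.872, -0.49, -0.0, -0.0]
contact_force: [-0.1, -0.1, 1.5]
gripper_width: 85.4
grasp_force: 0.0
```

Emit:
arm_command(rows=[[[0, 0, -0.1], [0, 0, 0]], [[0, 0, -0.25], [0, 0, 0]], [[0, 0, -0.4], [0, 0, 0]], [[0, 0, -0.4], [0, 0, 0]], [[0, 0, -0.4], [0, 0, 0]]])

```text
clock: 8.8
position: [562.0, -429.4, 182.7]
ee_rot: [0.872, -0.49, 0.001, -0.0]
contact_force: [-0.4, -0.3, -1.5]
gripper_width: 85.6
grasp_force: 0.0
```

```bash
python3 look.py 3; python3 - <<'E'
from h import *
im,d=arm.get_image('side'); a=cv2.imread('pics/side0.png')
f=lambda i:cv2.resize(i[265:365,340:430],None,fx=4,fy=4)
w=cv2.imread('pics/w3.png'); w2=cv2.imread('pics/w2.png')
cv2.imwrite('pics/cmp.png',np.hstack([f(a),f(im)]))
E
```

```text
8.8 [ 561.99055823 -429.41501541  182.69495035] [-4.24763505e-01  5.40829875e-01  1.98696315e-01 -4.76262814e-04
 -1.22601343e+00  9.72402232e-01]
0.58 319.6 197.7 246.92686 [ 564.76293557 -433.61241913  112.42102811]
2010
circle ((561.5797729492188, -429.5049133300781), 23.86928939819336) z [111.55587307 112.81652344 113.73019178] ctr [ 562.27726466 -430.40427294] [41.55450638 41.65620472]
```

View pics/w3.png

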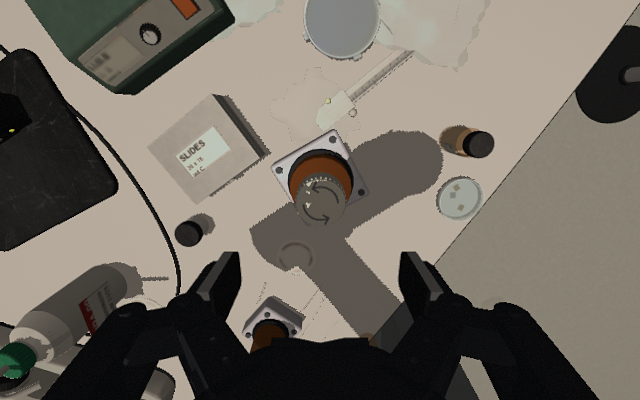

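View pics/cmp.png

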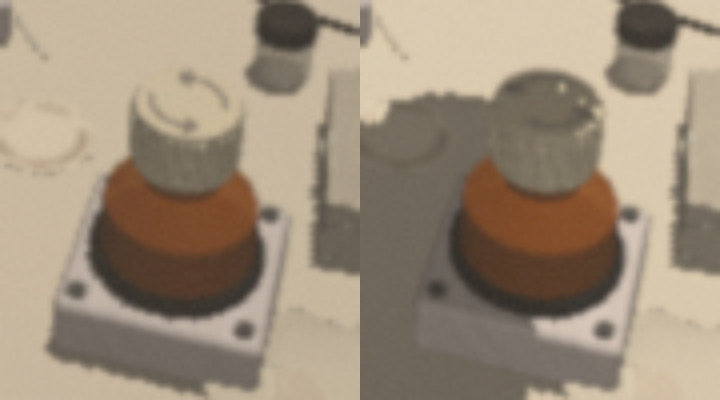

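The cap's top is back at z ≈ 112.8, so it has sprung up. I'll check its turn by comparing the arrow marks. The wrist turned with the cap, so they should look alike in w2 and w3.

```bash
python3 - <<'E'
import cv2,numpy as np
a=cv2.imread('pics/w2.png')[160:240,270:350];b=cv2.imread('pics/w3.png')[160:240,280:360]
f=lambda i:cv2.createCLAHE(4,(3,3)).apply(cv2.cvtColor(cv2.resize(i,None,fx=5,fy=5),6))
cv2.imwrite('pics/cmp2.png',np.hstack([f(a),f(b)]))
E
```

```text
(no output)
```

View pics/cmp2.png

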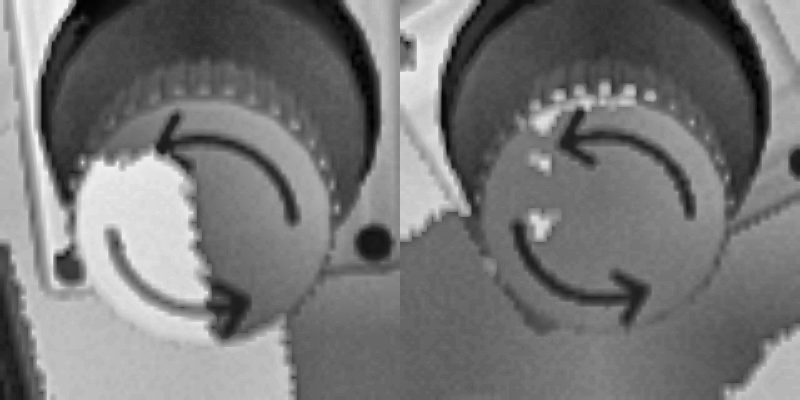

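The arrows look the same in both frames while the holder has rotated, so the cap turned the full 65° with the gripper. It is up and unlocked, and the robot is clear of everything.

```bash
python3 -c "
from bench import arm
print(arm.job_done())"
```

```text
the job is handed in; nothing more can be done
None
```

The wide bottle's cap was pressed down, turned about 65° anticlockwise and has sprung back up unlocked; the tall bottle was not touched, and the job was handed in at about 9 s (no verdict was returned).

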